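# Hold the touch plate of the ground tester

### The job

Do the discharge check that comes before work on the opened phone: of the three grey boxes on the bench, take the ground tester, the one whose steel key is round, and press its key gently down with the fingertips, well past half its travel, hold it there for two seconds, then let it spring back up and draw the hand at least a hand's breadth away. Leave the box where it stands, and do not touch the two other boxes (square key, narrow bar key) or disturb the phone, the spool and the blue spudger.

Things in the scene. Friction and masses are not known exactly. Their poses are not given: they have to be found in the camera images.
- ground_tester: Small grey bench box, 90 mm (its x) by 70 mm (its y) by 38 mm high, on rubber feet, loose on the bench, about 0.6 kg. Origin: centre of its underside; its z is up. On its top, in the middle, a 3 mm black collar (its upper edge 40.5 mm above the bench) with a bare steel key that stands up to 54 mm above the bench. The key is ROUND: a disc 32 mm across with a broadly bevelled top (flat middle 20 mm across). This is the box to use.
- tester_plate_top (a point): Centre of the top face of the round key of the ground tester, 54 mm above the bench at rest; moves down with it. Its z is up.
- tester_plate (a joint): How far the round key of the ground tester is pushed down, in m: 0 = up at rest, 0.009 = stop. It moves straight down; the spring needs about 2.4 N to start, 3.9 N at 5 mm and 5.1 N at the stop, and brings the key back up by itself.
- lamp_switch: Small grey bench box, 90 mm (its x) by 70 mm (its y) by 38 mm high, on rubber feet, loose on the bench, about 0.6 kg. Origin: centre of its underside; its z is up. On its top, in the middle, a 3 mm black collar (its upper edge 40.5 mm above the bench) with a bare steel key that stands up to 54 mm above the bench. The key is SQUARE, 28 by 28 mm. Not to be touched.
- lamp_key_top (a point): Centre of the top face of the square key, 54 mm above the bench at rest; moves down with it. Its z is up.
- lamp_key (a joint): How far the square key is pushed down, in m: 0 = up at rest, 0.009 = stop. It moves straight down; the spring needs about 2.4 N to start, 3.9 N at 5 mm and 5.1 N at the stop, and brings the key back up by itself.
- fan_switch: Small grey bench box, 90 mm (its x) by 70 mm (its y) by 38 mm high, on rubber feet, loose on the bench, about 0.6 kg. Origin: centre of its underside; its z is up. On its top, in the middle, a 3 mm black collar (its upper edge 40.5 mm above the bench) with a bare steel key that stands up to 54 mm above the bench. The key is a NARROW BAR, 14 mm (x) by 44 mm (y). Not to be touched.
- fan_key_top (a point): Centre of the top face of the bar key, 54 mm above the bench at rest; moves down with it. Its z is up.
- fan_key (a joint): How far the bar key is pushed down, in m: 0 = up at rest, 0.009 = stop. It moves straight down; the spring needs about 2.4 N to start, 3.9 N at 5 mm and 5.1 N at the stop, and brings the key back up by itself.
- open_phone: Bystander: flat black phone with its green circuit board showing, 68 (x) by 138 (y) by 10 mm, lying behind the boxes. Origin: centre of its underside.
- spool: Bystander: blue spool of solder wire, 62 mm across, 46 mm high, standing behind the boxes. Origin: centre of its underside.
- spudger_blue: Bystander: blue plastic prying stick, 8 (x) by 122 (y) by 7 mm, lying between the boxes and the near edge of the bench. Origin: centre of its underside.

How it is judged:
By the outcome, as a careful person would: the job done as asked, in the order asked, and still so for the second after the job is handed in, with the robot touching nothing.
It also fails if it takes over 29 s, if anything falls off the work surface, if the arm or the gripper's body presses on something with over 40 N, if the wrist force passes 120 N, or if a joint passes its speed limit or range.

### The arm

A 6-joint arm with a two-finger parallel gripper is mounted at the origin on a cart in front of the work surface, level with it; the furniture and walls round the work are solid. World frame = base frame: x ahead of the robot, y to its left, z up, the work surface at z = 0. Lengths are in m, angles in rad, forces in N, time in s.
With the tool pointing down it reaches from about 0.275 to 1 m from the base axis. Payload 8.4 kg.
Tool frame: the origin (TCP) lies on the centre line of the jaws, within the pads' length; the fingertips stand 11 mm ahead of it and the grasp point (between the pads) lies 8 mm behind it; z points along the fingers, x is the direction in which the jaws open and shut, and the axes are right-handed (so a half turn about z gives the same grasp; the last joint's range is limited). The gripper opens to 85 mm and grips with 20 to 120 N. Pads are 22 mm wide; open, the fingers measure 114 mm over their backs; the gripper's body (76 mm by 85 mm) begins 54 mm behind the grasp point. The pads swing forward as they close: fully open they stand 13 mm farther back than shut.
Start: joints at [1.135, 0.353, 1.633, -0, 1.155, -0.002], TCP at [0.263, 0.567, 0.242] pointing down, gripper open.
Joint ranges: [-2.63, 2.63], [-0.92, 2.1], [0.06, 2.66], [-1.3, 4.44], [0, 2.69], [-3.02, 3.02]. Speed limits (rad/s): [2.22, 2.22, 2.79, 3.14, 3.14, 3.14].

### API

Orientations are given as a unit quaternion [w, x, y, z].
In Python, from plant import monitor, read_camera, robot gives the robot as it stands. The module is installed in compiled form; this text tells all that it offers.
- The arm moves only by the tool carry_out, never from a script. Its arguments are lists of equal length, an entry for each row: "xyz": the shift along the tool's x, y, z normalised to -1 to 1, where 1 is 0.75 m, a list of three; "dr": the turn, a rotation vector about the tool's x, y, z normalised to -1 to 1, where 1 is 360 degrees, a list of three. A call has 1 to 8 rows; each row is the pose to reach, as a shift and turn from the pose measured when the call began, along the tool's axes at that moment, turning the shorter way round; what a row does not reach only later rows make up. A row lasts 1/12 s, in which the tool goes at most 41.7 mm and 7.16 degrees, less where a joint would pass 70% of its speed; a pose out of reach is approached as far as the arm can. A call with a number of a shift or a turn outside -1 to 1 is refused whole. A call with a gripper value outside its range is refused whole. "jaw" is the opening, from 0 (shut) to 1 (fully open), set as the call begins (left out, the last holds). The fingers move at their own pace and stop on an object; the grip force is fixed at half the most. Time passes only in rows, so rows that repeat a pose let the fingers close. It gives the time, the measured TCP pose, the force and the opening at its end, in the units of the state.
- monitor.get_obs(): the state, without advancing time (a new reading comes with each control period).
- read_camera(name): name is "side" or "top"; returns a dict with "image" (420x560x3 uint8, red, green, blue), "intrinsics" (3x3 intrinsics, pixels), "origin" and "attitude" of the camera in the world. Camera axes: x right, y down, z forward; pixel columns grow to the right and rows downward; lengths in m; the calibration is good to about 2 mm. A picture is of the moment at which its call begins. There is no depth.
- robot.hand_in(): hands the job in, once; it reports no verdict.
The state is a dict: "t": time; "joint_positions": joint angles; "joint_velocities": joint speeds; "tau": joint torques, N m; "tcp_pos": TCP position; "eef_rot": TCP orientation; "ft_force": force on the tool from outside, world axes, zero at the start; "wrist_torque": the same for the moment, N m; "width": finger opening in m.
Only numpy, scipy, OpenCV 4.12 (cv2) and the standard library are available. Lean on these libraries where they do the work, as an engineer would, in place of code of your own. Each camera call takes 0.05 s, during which the arm holds its last target.

## Working session

There is one attempt and no reset: what is moved stays moved. The work goes in short steps, Python scripts to look and compute and a tool call to move; the robot and the scene stay as the last step left them, time stands still between calls to the robot, and variables do not carry over. Pictures are saved under pics/ and viewed, and the job is handed in when it is done.

Besides the shell and the picture viewer there is one more tool, called after "Request:" as name(argument=value, ...), one argument or row to a line, values as JSON. carry_out: Moves the arm, as the interface text tells. Scaled input: -1 to 1 covers 0.75 m each way for a shift and 360 degrees each way for a turn. Its arguments: {"type":"object","properties":{"xyz":{"type":"array","items":{"type":"array","items":{"type":"number"}}},"dr":{"type":"array","items":{"type":"array","items":{"type":"number"}}},"jaw":{"type":"number"}},"required":["xyz","dr"]}

```bash
mkdir -p pics
python3 - <<'E'
from plant import monitor, read_camera, robot
import cv2,pickle
o=monitor.get_obs();print(o)
d={}
for n in("top","side"):
    c=read_camera(n);d[n]=c;cv2.imwrite(f"pics/{n}0.png",c["image"][:,:,::-1]);print(n,c["intrinsics"],c["origin"],c["attitude"])
pickle.dump(d,open("cam0.pkl","wb"))
E
```

```text
{'t': 0.0, 'joint_positions': array([ 1.13461399e+00,  3.53630915e-01,  1.63414063e+00, -3.06551890e-05,
        1.15518491e+00, -2.40469908e-03]), 'joint_velocities': array([-1.17324440e-05, -3.01800458e-04, -2.51119637e-04, -6.64211047e-05,
        1.80761619e-03, -1.17482122e-03]), 'tau': array([ 2.70953424e-03, -6.05273366e+01, -3.42062688e+01,  1.26640748e-04,
        9.47699620e-03, -5.62941651e-06]), 'tcp_pos': array([0.26250574, 0.56669429, 0.24156965]), 'eef_rot': array([ 3.77568527e-04,  8.42700913e-01,  5.38381561e-01, -5.68003947e-04]), 'ft_force': array([ 0.86954353, -0.39097364,  0.1031172 ]), 'wrist_torque': array([-0.02393482,  0.01720007, -0.00265098]), 'width': 0.08552980897153499}
top [[409.662965     0.         281.65079182]
 [  0.         409.662965   209.32145425]
 [  0.           0.           1.        ]] [ 0.39329179 -0.0122407   0.89614682] [ 0.06798565 -0.65422123  0.74927414 -0.07720616]
side [[488.66535123   0.         283.59824276]
 [  0.         488.66535123 204.70856679]
 [  0.           0.           1.        ]] [ 0.16944542 -0.80245938  0.85151783] [-0.38726324  0.8916713  -0.21419215  0.09524287]
```

View pics/top0.png

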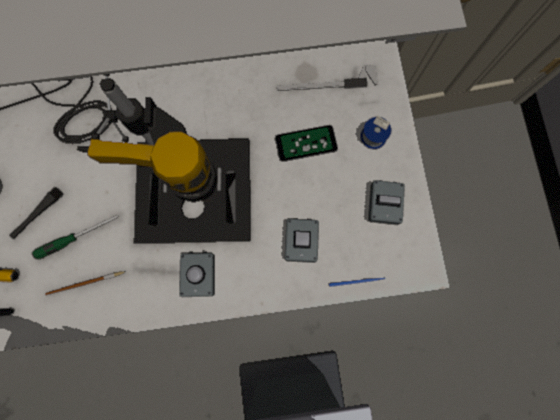

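View pics/side0.png

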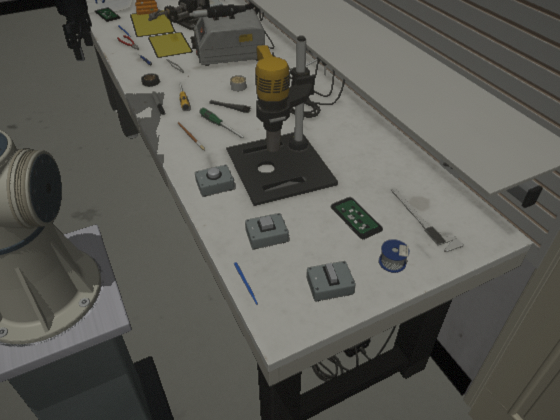

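The round key is at about (195,274) in the top view and (213,173) in the side view. The square key is at top (302,240) and the bar key at top (389,200). A drill press stands behind the tester. Next I'll zoom in and measure.

```bash
cat > h.py <<'E'
import numpy as np
from scipy.spatial.transform import Rotation as R
def rot(q): return R.from_quat([q[1],q[2],q[3],q[0]]).as_matrix()
def ray(c,u,v):
    d=rot(c["attitude"])@np.linalg.solve(c["intrinsics"],[u,v,1.]); return c["origin"],d
def atz(c,u,v,z):
    o,d=ray(c,u,v); return o+d*(z-o[2])/d[2]
def proj(c,p):
    q=rot(c["attitude"]).T@(np.array(p)-c["origin"]); k=c["intrinsics"]@q; return k[:2]/k[2]
E
python3 - <<'E'
from h import *
import pickle,cv2
d=pickle.load(open("cam0.pkl","rb"))
for n,pts in (("top",[(195,274),(302,240),(389,200)]),("side",[(213,173),(266,224),(331,272)])):
    for p in pts: print(n,p,atz(d[n],*p,.054).round(4))
a=d["top"]["image"][240:310,160:240];b=d["side"]["image"][150:210,180:250]
cv2.imwrite("pics/z.png",np.hstack([cv2.resize(x,(400,400),interpolation=cv2.INTER_CUBIC) for x in(a,b)])[:,:,::-1])
E
```

```text
top (195, 274) [0.4585 0.1574 0.054 ]
top (302, 240) [ 0.498  -0.0682  0.054 ]
top (389, 200) [ 0.5572 -0.2624  0.054 ]
side (213, 173) [0.4547 0.1459 0.054 ]
side (266, 224) [ 0.4965 -0.082   0.054 ]
side (331, 272) [ 0.5565 -0.2704  0.054 ]
```

View pics/z.png

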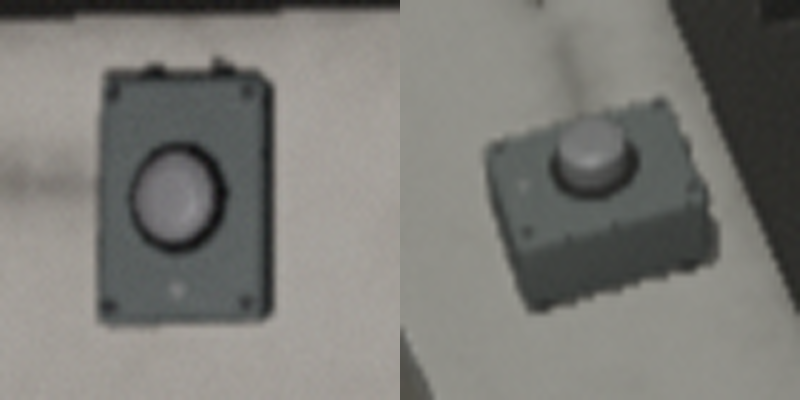

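Run:
```python
from h import *
import pickle,cv2
d=pickle.load(open("cam0.pkl","rb"))
T,S=d["top"],d["side"]
def tri(a,b):
    (o1,d1),(o2,d2)=ray(T,*a),ray(S,*b)
    d1=d1/np.linalg.norm(d1);d2=d2/np.linalg.norm(d2)
    A=np.stack([d1,-d2],1);s=np.linalg.lstsq(A,o2-o1,rcond=None)[0]
    p,q=o1+s[0]*d1,o2+s[1]*d2
    return ((p+q)/2).round(4),np.linalg.norm(p-q).round(4)
print("key",tri((194.3,274.6),(213.2,172)))
print("phone corners?"); 
print("tcp proj",proj(T,[.2625,.5667,.2416]),proj(S,[.2625,.5667,.2416]))
for p in[(0,0,0),]: print(proj(T,p),proj(S,p))
for n,y0,y1,x0,x1 in(("top",110,170,265,345),("side",190,245,320,390),("top",265,295,320,395),("side",255,310,225,265),("side",0,80,40,120)):
    im=d[n]["image"][y0:y1,x0:x1]
    print(n)
L=[("top",110,180,265,345),("side",190,250,320,390),("top",265,295,320,395),("side",255,310,225,265)]
rows=[cv2.resize(d[n]["image"][a:b,c:e],(400,300),interpolation=cv2.INTER_CUBIC) for n,a,b,c,e in L]
cv2.imwrite("pics/z2.png",np.vstack([np.hstack(rows[:2]),np.hstack(rows[2:])])[:,:,::-1])
```

```text
key (array([0.459 , 0.1606, 0.0449]), np.float64(0.0018))
phone corners?
tcp proj [-98.45172185 440.10795971] [84.90566149 52.85642208]
[303.05038196 500.46743543] [ 40.5303015  292.09333296]
top
side
top
side
side
```

View pics/z2.png

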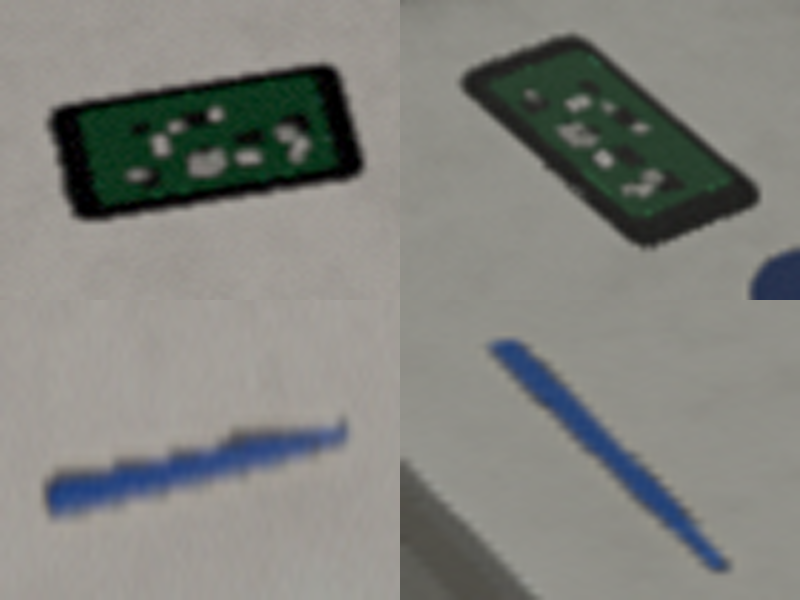

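Run:
```python
from h import *
import pickle
d=pickle.load(open("cam0.pkl","rb"))
T,S=d["top"],d["side"]
def tri(a,b):
    (o1,d1),(o2,d2)=ray(T,*a),ray(S,*b)
    d1=d1/np.linalg.norm(d1);d2=d2/np.linalg.norm(d2)
    A=np.stack([d1,-d2],1);s=np.linalg.lstsq(A,o2-o1,rcond=None)[0]
    p,q=o1+s[0]*d1,o2+s[1]*d2
    return ((p+q)/2).round(4),np.linalg.norm(p-q).round(4)
t=lambda x,y:(265+x*.2-.4,110+y*70/300-.4)
s=lambda x,y:(320+(x-400)*.175-.4,190+y*.2-.4)
for a,b in[((78,105),(585,60)),((325,75),(730,185)),((95,205),(485,85)),((350,170),(640,220)),((205,163),(575,135)),((292,140),(640,185))]: print(tri(t(*a),s(*b)))
# ends of spudger
t=lambda x,y:(320+x*75/400-.4,265+(y-300)*.1-.4)
s=lambda x,y:(225+(x-400)*.1-.4,255+(y-300)*55/300-.4)
print(tri(t(48,497),s(505,345)),tri(t(345,432),s(722,568)))
# drill base corners bench:
```

```text
(array([ 0.7558, -0.057 , -0.0034]), np.float64(0.004))
(array([ 0.7523, -0.1716,  0.0099]), np.float64(0.0035))
(array([ 0.699 , -0.0576,  0.002 ]), np.float64(0.0014))
(array([ 0.7004, -0.1752,  0.0116]), np.float64(0.0033))
(array([ 0.713 , -0.1102,  0.0067]), np.float64(0.0005))
(array([ 0.7199, -0.1516,  0.0062]), np.float64(0.002))
(array([ 0.4022, -0.1145,  0.0016]), np.float64(0.0002)) (array([ 0.3997, -0.2362, -0.0009]), np.float64(0.0004))
```

```bash
cat >> h.py <<'E'
def go(target):
    from plant import monitor
    o=monitor.get_obs(); M=rot(o["eef_rot"]); s=M.T@(np.array(target)-o["tcp_pos"])
    print("t",round(o["t"],2),"pos",o["tcp_pos"].round(4),"F",o["ft_force"].round(2),"w",round(o["width"],4)); print("toolx",M[:,0].round(4),"toolz",M[:,2].round(4),"shift",s.round(4),"norm",(s/.75).round(5))
E
python3 - <<'E'
from h import *
import pickle
d=pickle.load(open("cam0.pkl","rb"));T,S=d["top"],d["side"]
print("hole",atz(T,193,209,.02),atz(S,265,168,.02))
for p in[(135,240),(250,240),(250,138),(135,140)]:print("base",atz(T,*p,.02).round(3))
for z in(.2,.3,.4):print(z,atz(T,180,155,z).round(3),atz(S,271,70,z).round(3), "near edge",atz(T,180,195,z).round(3))
print("key",atz(T,194.3,274.6,.054),atz(S,213.2,170,.054))
go([.457,.155,.2])
E
```

```text
hole [0.60176042 0.1557204  0.02      ] [0.6004067  0.14275126 0.02      ]
base [0.551 0.286 0.02 ]
base [0.517 0.04  0.02 ]
base [0.748 0.013 0.02 ]
base [0.779 0.271 0.02 ]
0.2 [0.66  0.135 0.2  ] [0.709 0.322 0.2  ] near edge [0.587 0.141 0.2  ]
0.3 [0.622 0.114 0.3  ] [0.626 0.15  0.3  ] near edge [0.559 0.119 0.3  ]
0.4 [0.584 0.093 0.4  ] [ 0.543 -0.023  0.4  ] near edge [0.531 0.097 0.4  ]
key [0.45748379 0.15896323 0.054     ] [0.45961087 0.15715176 0.054     ]
t 0.1 pos [0.2625 0.5667 0.2416] F [-0.15  0.42  0.49] w 0.0854
toolx [ 0.4203  0.9074 -0.0012] toolz [-5.0e-04 -1.1e-03 -1.0e+00] shift [-0.2918  0.3495  0.042 ] norm [-0.38908  0.46604  0.05598]
```

Request:
carry_out(
  xyz=[
    [-0.027,0.033,0.004],
    [-0.055,0.067,0.008],
    [-0.083,0.1,0.012],
    [-0.11,0.133,0.016],
    [-0.138,0.166,0.02],
    [-0.165,0.2,0.024],
    [-0.193,0.233,0.028],
    [-0.22,0.266,0.032],
  ],
  dr=[
    [0,0,0],
    [0,0,0],
    [0,0,0],
    [0,0,0],
    [0,0,0],
    [0,0,0],
    [0,0,0],
    [0,0,0],
  ],
  jaw=0,
)

```text
t: 0.77
tcp_pos: [0.3744, 0.3315, 0.2175]
eef_rot: [0.0, 0.843, 0.538, -0.001]
ft_force: [0.6, 0.2, 0.6]
width: -0.0001
```

```bash
python3 -c "
from h import *
go([.458,.157,.17])"
```

```text
t 0.77 pos [0.3744 0.3315 0.2175] F [0.62 0.2  0.57] w -0.0001
toolx [ 0.4201  0.9075 -0.0017] toolz [-8.0e-04 -1.5e-03 -1.0e+00] shift [-0.1231  0.1492  0.0477] norm [-0.16416  0.19896  0.06359]
```

Request:
carry_out(
  xyz=[
    [-0.027,0.033,0.01],
    [-0.055,0.066,0.021],
    [-0.082,0.1,0.032],
    [-0.11,0.133,0.042],
    [-0.137,0.166,0.053],
    [-0.164,0.199,0.064],
    [-0.164,0.199,0.064],
    [-0.164,0.199,0.064],
  ],
  dr=[
    [0,0,0],
    [0,0,0],
    [0,0,0],
    [0,0,0],
    [0,0,0],
    [0,0,0],
    [0,0,0],
    [0,0,0],
  ],
)

```text
t: 1.43
tcp_pos: [0.4581, 0.1556, 0.1691]
eef_rot: [0.0, 0.844, 0.537, -0.001]
ft_force: [0.3, 0.3, 0.9]
width: 0.0002
```

Run:
```python
from h import *
from plant import *
import cv2
go([.458,.157,.09])
for n in("top","side"):
    c=read_camera(n);cv2.imwrite(f"pics/{n}1.png",c["image"][:,:,::-1]); print(proj(c,[.458,.157,.17-.011]),proj(c,monitor.get_obs()["tcp_pos"]+[0,0,-.011]))
a=c["image"][100:200,160:280];cv2.imwrite("pics/s1z.png",cv2.resize(a,(720,600),interpolation=2)[:,:,::-1])
```

```text
t 1.43 pos [0.4581 0.1556 0.1691] F [0.27 0.29 0.92] w 0.0002
toolx [ 0.4231  0.9061 -0.0027] toolz [-0.0022 -0.0019 -1.    ] shift [ 0.0014 -0.0006  0.0791] norm [ 0.00187 -0.00074  0.10541]
[183.02484857 271.2918222 ] [183.28034148 271.30834052]
[208.54660764 136.67030186] [208.45781998 136.72850336]
```

View pics/top1.png

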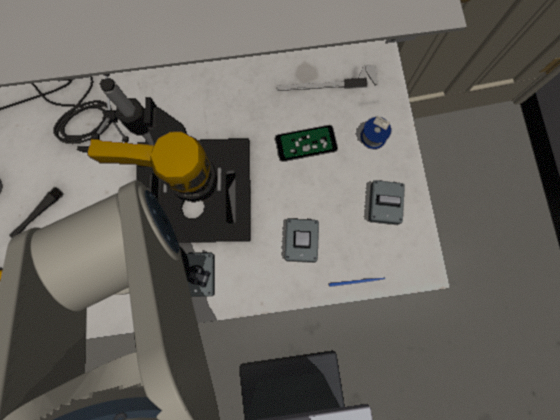

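View pics/side1.png

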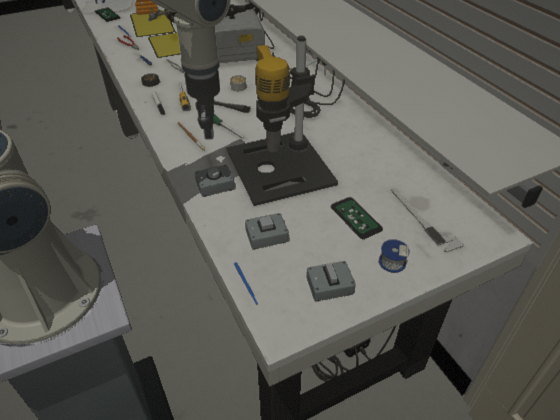

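View pics/s1z.png

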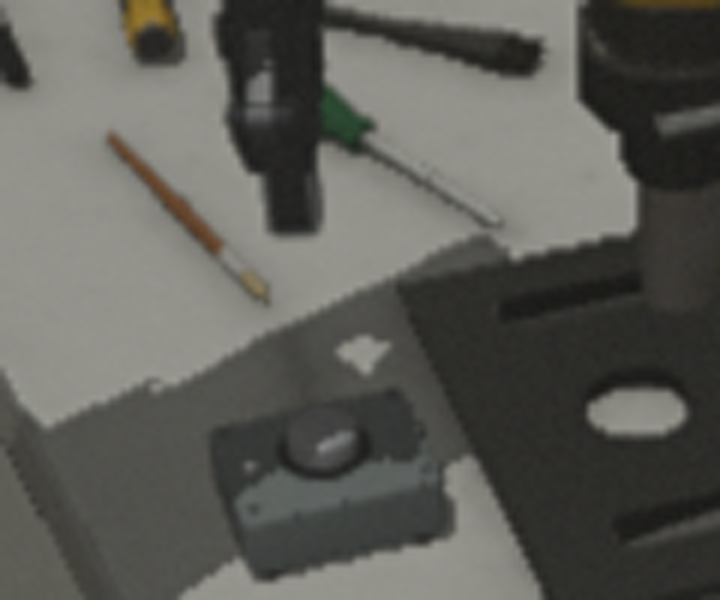

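Request:
carry_out(
  xyz=[
    [0.002,0,0.02],
    [0.002,0,0.04],
    [0.002,0,0.06],
    [0.002,0,0.08],
    [0.002,0,0.1],
    [0.002,0,0.115],
    [0.002,0,0.115],
  ],
  dr=[
    [0,0,0],
    [0,0,0],
    [0,0,0],
    [0,0,0],
    [0,0,0],
    [0,0,0],
    [0,0,0],
  ],
)

```text
t: 2.12
tcp_pos: [0.4568, 0.1595, 0.0819]
eef_rot: [-0.0, 0.842, 0.539, -0.002]
ft_force: [-0.6, -0.1, -0.4]
width: 0.0002
```

Run:
```python
from h import *
from plant import *
import cv2
go([.458,.157,.067])
o=monitor.get_obs()["tcp_pos"]
im=[]
for n,(x,y) in(("top",(165,235)),("side",(180,130))):
    c=read_camera(n); print(n,"tip",proj(c,o-[0,0,.011]),"key",proj(c,[.458,.157,.054]))
    im.append(cv2.resize(c["image"][y:y+75,x:x+50+0],(400,600),interpolation=2))
cv2.imwrite("pics/z3.png",np.hstack(im)[:,:,::-1])
```

```text
t 2.12 pos [0.4568 0.1595 0.0819] F [-0.55 -0.13 -0.42] w 0.0002
toolx [ 0.419   0.908  -0.0035] toolz [-0.004  -0.0021 -1.    ] shift [-0.0017  0.0022  0.0149] norm [-0.00223  0.00294  0.01983]
top tip [192.30444655 274.58726803] key [195.23905881 274.21390877]
side tip [211.20958227 164.68017904] key [212.63688603 170.21004106]
```

View pics/z3.png

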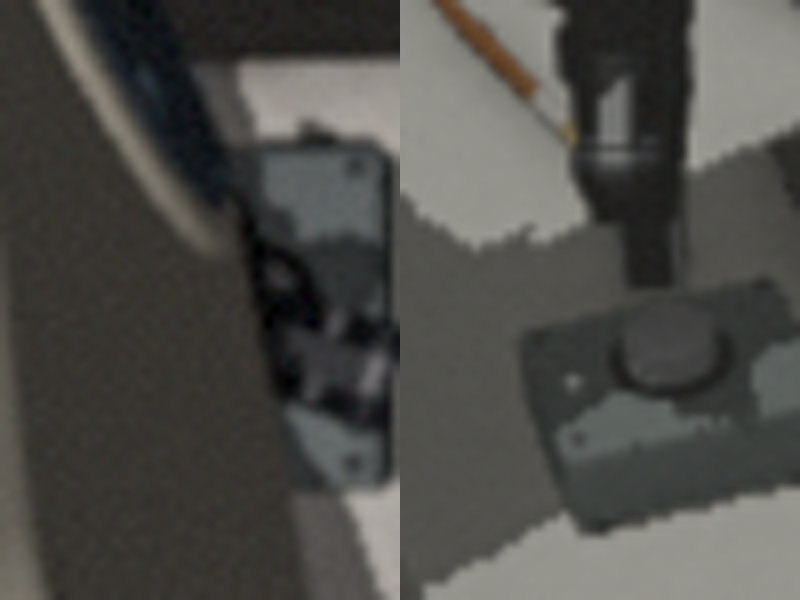

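Request:
carry_out(
  xyz=[
    [-0.001,0.003,0.006],
    [-0.0019,0.0056,0.01],
    [-0.0019,0.0056,0.014],
    [-0.0019,0.0056,0.014],
  ],
  dr=[
    [0,0,0],
    [0,0,0],
    [0,0,0],
    [0,0,0],
  ],
)

```text
t: 2.55
tcp_pos: [0.4612, 0.1564, 0.0729]
eef_rot: [0.0, 0.842, 0.539, -0.001]
ft_force: [-0.2, -0.7, -0.2]
width: 0.0002
```

Run:
```python
from h import *
from plant import *
import cv2
go([.460,.1565,.065])
o=monitor.get_obs()["tcp_pos"]
im=[]
for n,(x,y) in(("side",(180,130)),):
    c=read_camera(n); print(n,"tip",proj(c,o-[0,0,.011]),"key",proj(c,[.460,.1565,.054]))
    im.append(cv2.resize(c["image"][y:y+75,x:x+75],(600,600),interpolation=2))
go([.460,.1565,.065])
cv2.imwrite("pics/z4.png",np.hstack(im)[:,:,::-1])
```

```text
t 2.55 pos [0.4612 0.1564 0.0729] F [-0.2  -0.68 -0.21] w 0.0002
toolx [ 0.4195  0.9078 -0.002 ] toolz [-0.0018 -0.0014 -1.    ] shift [-0.0004 -0.0011  0.0079] norm [-0.0005  -0.0015   0.01053]
side tip [213.59554702 167.60386532] key [213.43232795 170.09882364]
t 2.6 pos [0.4612 0.1563 0.073 ] F [-0.77  0.33 -0.33] w 0.0002
toolx [ 0.4196  0.9077 -0.0021] toolz [-0.0019 -0.0014 -1.    ] shift [-0.0003 -0.0011  0.008 ] norm [-0.00045 -0.00151  0.0107 ]
```

View pics/z4.png

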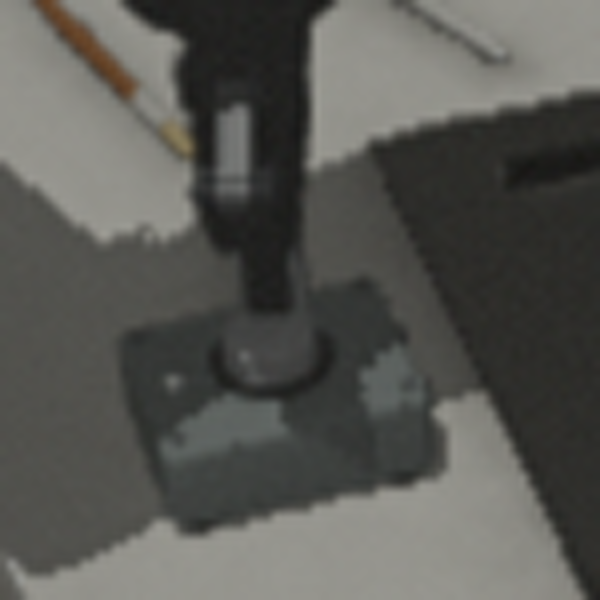

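Request:
carry_out(
  xyz=[
    [0,-0.001,0.003],
    [0,-0.0015,0.006],
    [0,-0.0015,0.009],
    [0,-0.0015,0.0095],
    [0,-0.0015,0.0095],
  ],
  dr=[
    [0,0,0],
    [0,0,0],
    [0,0,0],
    [0,0,0],
    [0,0,0],
  ],
)

```text
t: 3.02
tcp_pos: [0.46, 0.1568, 0.0657]
eef_rot: [0.0, 0.842, 0.539, -0.001]
ft_force: [-0.4, -0.1, -0.2]
width: 0.0
```

Request:
carry_out(
  xyz=[
    [0,0,0.002],
    [0,0,0.004],
    [0,0,0.006],
    [0,0,0.006],
    [0,0,0.006],
  ],
  dr=[
    [0,0,0],
    [0,0,0],
    [0,0,0],
    [0,0,0],
    [0,0,0],
  ],
)

```text
t: 3.43
tcp_pos: [0.4601, 0.1568, 0.0612]
eef_rot: [0.0, 0.842, 0.539, -0.001]
ft_force: [0.8, 0.3, 3.6]
width: -0.0002
```

Request:
carry_out(
  xyz=[
    [0,0,0.0025],
    [0,0,0.005],
    [0,0,0.005],
    [0,0,0.005],
  ],
  dr=[
    [0,0,0],
    [0,0,0],
    [0,0,0],
    [0,0,0],
  ],
)

```text
t: 3.77
tcp_pos: [0.4602, 0.1568, 0.0575]
eef_rot: [0.0, 0.842, 0.539, -0.001]
ft_force: [0.1, -0.1, 4.4]
width: -0.0002
```

Run:
```python
from h import *
from plant import *
import cv2
c=read_camera("side")
cv2.imwrite("pics/z5.png",cv2.resize(c["image"][130:205,180:255],(600,600),interpolation=2)[:,:,::-1])
go([.460,.1565,.0575])
```

```text
t 3.82 pos [0.4602 0.1568 0.0575] F [-0.23 -0.37  3.48] w -0.0003
toolx [ 0.4195  0.9077 -0.0021] toolz [-0.002  -0.0014 -1.    ] shift [-0.0004 -0.      0.    ] norm [-5.2e-04 -2.0e-05  2.0e-05]
```

View pics/z5.png

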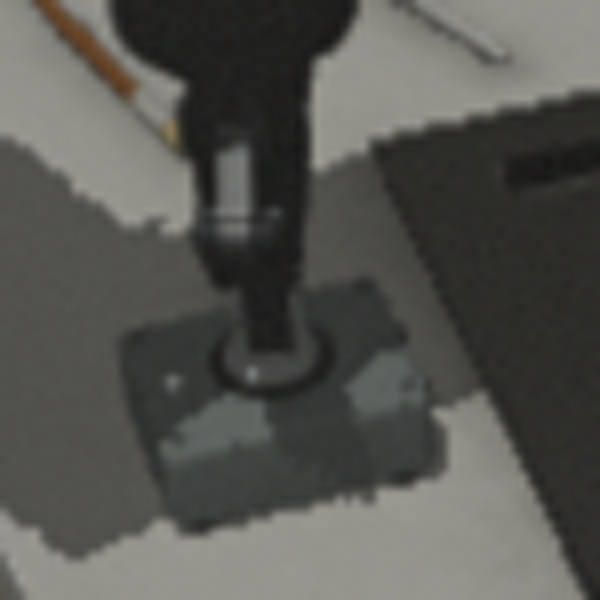

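Both the picture and the force (about 4.4 N) show the key well down. Now I'll hold it there.

Request:
carry_out(
  xyz=[
    [0,0,0],
    [0,0,0],
    [0,0,0],
    [0,0,0],
    [0,0,0],
    [0,0,0],
    [0,0,0],
    [0,0,0],
  ],
  dr=[
    [0,0,0],
    [0,0,0],
    [0,0,0],
    [0,0,0],
    [0,0,0],
    [0,0,0],
    [0,0,0],
    [0,0,0],
  ],
)

```text
t: 4.48
tcp_pos: [0.4602, 0.1568, 0.0575]
eef_rot: [0.0, 0.842, 0.539, -0.001]
ft_force: [-1.1, -0.8, 4.0]
width: -0.0
```

Request:
carry_out(
  xyz=[
    [0,0,0],
    [0,0,0],
    [0,0,0],
    [0,0,0],
    [0,0,0],
    [0,0,0],
    [0,0,0],
    [0,0,0],
  ],
  dr=[
    [0,0,0],
    [0,0,0],
    [0,0,0],
    [0,0,0],
    [0,0,0],
    [0,0,0],
    [0,0,0],
    [0,0,0],
  ],
)

```text
t: 5.15
tcp_pos: [0.4602, 0.1568, 0.0575]
eef_rot: [0.0, 0.842, 0.539, -0.001]
ft_force: [1.0, -0.2, 3.8]
width: -0.0
```

Request:
carry_out(
  xyz=[
    [0,0,0],
    [0,0,0],
    [0,0,0],
    [0,0,0],
    [0,0,0],
    [0,0,0],
    [0,0,0],
    [0,0,0],
  ],
  dr=[
    [0,0,0],
    [0,0,0],
    [0,0,0],
    [0,0,0],
    [0,0,0],
    [0,0,0],
    [0,0,0],
    [0,0,0],
  ],
)

```text
t: 5.82
tcp_pos: [0.4602, 0.1568, 0.0575]
eef_rot: [0.0, 0.842, 0.539, -0.001]
ft_force: [-1.5, 0.3, 5.0]
width: -0.0003
```

Request:
carry_out(
  xyz=[
    [0,0,0],
    [0,0,0],
    [0,0,0],
    [0,0,-0.003],
    [0,0,-0.007],
    [0,0,-0.011],
    [0,0,-0.017],
    [0,0,-0.025],
  ],
  dr=[
    [0,0,0],
    [0,0,0],
    [0,0,0],
    [0,0,0],
    [0,0,0],
    [0,0,0],
    [0,0,0],
    [0,0,0],
  ],
)

```text
t: 6.48
tcp_pos: [0.4598, 0.1567, 0.0764]
eef_rot: [-0.0, 0.842, 0.539, -0.002]
ft_force: [0.3, -1.0, -0.4]
width: 0.0002
```

Request:
carry_out(
  xyz=[
    [0,0,-0.03],
    [0,0,-0.06],
    [0,0,-0.1],
    [0,0,-0.14],
    [0,0,-0.18],
    [0,0,-0.2],
    [0,0,-0.2],
    [0,0,-0.2],
  ],
  dr=[
    [0,0,0],
    [0,0,0],
    [0,0,0],
    [0,0,0],
    [0,0,0],
    [0,0,0],
    [0,0,0],
    [0,0,0],
  ],
)

```text
t: 7.15
tcp_pos: [0.4605, 0.157, 0.2273]
eef_rot: [0.0, 0.842, 0.539, -0.001]
ft_force: [0.0, -0.1, -0.9]
width: -0.0001
```

Run:
```python
from h import *
from plant import *
import cv2,pickle
d=pickle.load(open("cam0.pkl","rb"))
c=read_camera("side");b=d["side"]["image"]
cv2.imwrite("pics/z6.png",np.hstack([cv2.resize(i[130:205,180:230+0],(400,600),interpolation=2) for i in(b,c["image"])])[:,:,::-1])
cv2.imwrite("pics/side6.png",c["image"][:,:,::-1])
go([.46,.1565,.2])
```

```text
t 7.2 pos [0.4598 0.1568 0.2261] F [ 0.64 -0.44 -0.67] w 0.0001
toolx [ 0.4195  0.9077 -0.0029] toolz [-0.0031 -0.0018 -1.    ] shift [-0.0001  0.0004  0.0261] norm [-0.00016  0.00051  0.03485]
```

View pics/z6.png

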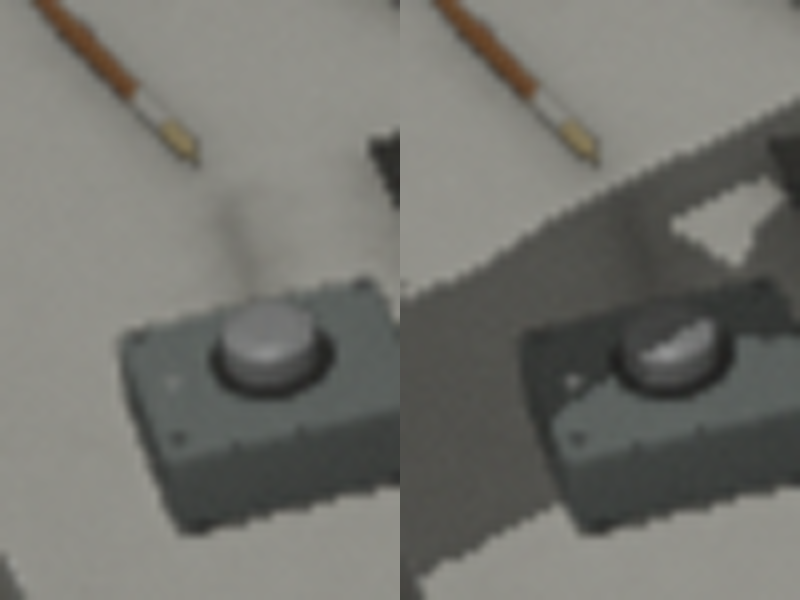

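View pics/side6.png

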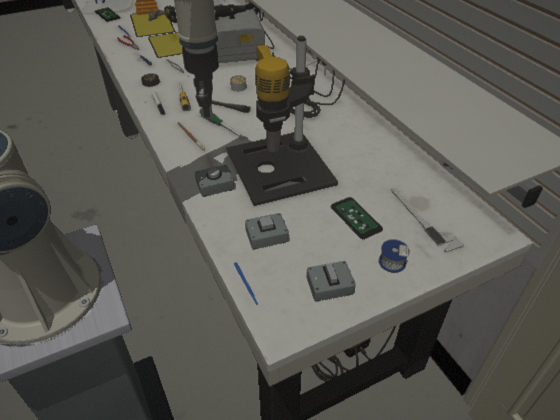

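The key is back up, the box sits in the same pixels as before, and everything else looks unmoved. The tool is about 0.16 m above the key. Handing in.

```bash
python3 -c "
from plant import robot
print(robot.hand_in())"
```

```text
the job is handed in; nothing more can be done
None
```

I pressed the round key of the ground tester with the closed fingertips, held it, let it spring back and handed the job in. It took about 7.2 s of the 29 s allowed; no verdict was reported.

- **Press:** the fingertips went about 7.5 mm down out of 9 mm of travel. The steady force was about 3.5–5 N, in line with the spring figures, and the side picture showed the key sunk into its collar.
- **Hold:** the key stayed down for about 2.4 s.
- **Release:** I lifted the hand straight up to about 16 cm above the key. The force went back to zero within noise.
- **Last picture (side camera):** the key is up again and the tester covers the same pixels as at the start. The other two boxes, the phone, the spool and the spudger look unmoved.

**Disagreement:** the two cameras did not fully agree. Triangulating the key top gave about 45 mm of height instead of 54 mm, and phone points came out up to about 13 mm low. I used the known heights instead. I then checked the sideways position in the side camera against the fingertips, where it fitted within about 2 mm. The top camera could not confirm this because the arm blocked its view.

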